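Find the rocking well lid on the chocolate counter and press it home

ROBOT

A 7-joint arm with a two-finger parallel gripper is mounted at the origin on the work surface. World frame = base frame: x ahead of the robot, y to its left, z up, the work surface at z = 0. Lengths are in m, angles in degrees, forces in N, time in s.
With the tool pointing down it reaches from about 0.425 to 0.975 m from the base axis. Payload 16.7 kg.
Tool frame: the origin (TCP) lies between the finger pads; the fingertips stand 8 mm ahead of it and the grasp point (between the pads) lies 11 mm behind it (env.tips_ahead is the z of the fingertips in the tool frame, in m); z points along the fingers, y is the line along which they close (so a half turn about z gives the same grasp; the last joint's range is limited). The gripper opens to 85 mm and grips with 20 to 120 N. Pads are 22 mm wide; open, the fingers measure 114 mm over their backs; the gripper's body (76 mm by 85 mm) begins 54 mm behind the grasp point. The pads swing forward as they close: fully open they stand 13 mm farther back than shut.
Start: joints at [-84.311, 24.414, 4.234, 92.017, -1.954, 63.644, -3.845], TCP at [0.166, 0.654, 0.239] pointing down, gripper open.
Joint ranges: [-163.25, 163.25], [-28.42, 122.38], [-70.27, 78.77], [12.13, 141.07], [-58.53, 238.53], [9.26, 117.41], [-156.51, 156.51]. Speed limits (degrees/s): [108.29, 108.29, 136.94, 136.94, 172.46, 172.46, 172.46].

INTERFACE

Orientations are given as [roll, pitch, yaw] about the fixed x, y, z axes, in that order (R = Rz(yaw) Ry(pitch) Rx(roll)).
In Python, from workcell import env, eyes, workorder gives the robot as it stands. The module is installed in compiled form; this text tells all that it offers.
- The arm moves only by the shell command python3 -m crank 'ROWS'. ROWS is JSON, a list of rows, each a list of 3 entries, a list of its own where there are three numbers: the shift along the tool's x, y, z in mm, then the turn, a rotation vector about the tool's x, y, z in degrees, then the gripper's target within -1 to 1 (shut at 1, half-way at 0, fully open at -1). In form: [[[dx, dy, dz], [rx, ry, rz], gripper], ...]. A call has 1 to 8 rows; each row is the pose to reach, as a shift and turn from the pose commanded when the call began, along the tool's axes at that moment; what a row does not reach only later rows make up. A row lasts 1/10 s, in which the tool goes at most 50 mm and 8.59 degrees, less where a joint would pass 70% of its speed; a pose out of reach is approached as far as the arm can. A call with a gripper value outside its range is refused whole. The fingers move at their own pace and stop on an object; the grip force is fixed at half the most. Time passes only in rows, so rows that repeat a pose let the fingers close. It gives the time, the measured TCP pose, the force, the opening and the grip force at its end, in the units of the state.
- env.get_obs(): the state, without advancing time (a new reading comes with each control period).
- eyes.camera(name): name is "scene" or "top" or "wrist"; returns a dict with "pixels" (384x512x3 uint8, blue, green, red), "z_map" (384x512 float32, m along the optical axis (not along the pixel's ray), 0 where there is no reading), "mtx" (3x3 intrinsics, pixels), "R" (3x3) and "t" (3): a world point X has camera coordinates R X + t; the wrist camera has in their place "T_tool_cam" (4x4, takes a point from camera to tool coordinates, whose origin is the TCP and whose axes are the flange's). Camera axes: x right, y down, z forward; pixel columns grow to the right and rows downward; lengths in m; the calibration is good to about 2 mm. A picture is of the moment at which its call begins: read the wrist's pose just before it.
- workorder.finish_job(): hands the job in; it is judged then, once.
Trained networks look in the newest picture that a camera, given by its name, has taken for a name from the list of things; names that differ only in an ending like _2 or _b are one class to them, and where a whole thing is asked for, a point or a joint stands for the part that bears it (a point fixed in the world has none). Each returns a list of dicts, best first, with "score" (0 to 1); they miss things now and then, are a little off and sometimes report something else, mostly with a low value. They report only what shows in the picture. A call takes as long as a camera call. They do not tell look-alikes from the thing itself.
- eyes.look_for(label, camera): "at" ([row, column] in pixels, amid what is visible of it).
The state is a dict: "time": time; "joint_pos": joint angles; "dq": joint speeds; "joint_efforts": joint torques, N m; "tool_pos": TCP position; "ee_rot": TCP orientation; "ft_force": force on the tool from outside, world axes, zero at the start; "moment": the same for the moment, N m; "finger_gap": finger opening in m; "finger_force": force on a finger pad.
Only numpy, scipy, OpenCV 4.12 (cv2) and the standard library are available. Lean on these libraries where they do the work, as an engineer would, in place of code of your own. Each camera call takes 0.05 s, during which the arm holds its last target. There are 200 camera calls.

TASK

One of the four white lids on the steel insert is not properly on and rocks. Press the lids lightly near the edge, one after another, until you feel one tip under the finger, let it go, and then push that lid down at its knob until it is fully home and level. Only touch and press: do not lean hard on lids that are already firm, do not lift any lid, and leave the card holder, the chocolates and the jar where they are.

Things in the scene. Friction and masses are not known exactly. Their poses are not given: they have to be found in the camera images.
- insert: brushed steel plate on the white counter, 330 x 330 x 10 mm, fixed; origin at the centre of its underside. Four wells with round white lids stand on it, 2 by 2, about 144 mm apart. The lids' plates lie 51 to 59 mm above the counter; these heights differ by chance and say nothing about fit.
- lid_a (a joint): how far lid_a has gone straight down since it was found, in m (negative: raised); 0 at the start for every lid, firm or not. A lid already home yields at most 2.5 mm, springily (4 N per mm), and comes back. The one not home goes down 5 mm when pushed at its knob with about 8 N, then stops and stays.
- lid_b (a joint): the same for lid_b
- lid_c (a joint): the same for lid_c
- lid_d (a joint): the same for lid_d
- lid_a_plate (a point): centre of lid_a's upper plate face, z axis normal to it (up). White plastic, 105 mm across, plate 8 mm thick, skirt hides the well's rim. Pressed 42 mm off centre, on any side, a firm lid stays level; the loose one tips about 0.11 rad (edge sinks 5 mm) under 2 N, swings back when let go, and is not seated by that. More than 30 N on a firm lid is too much.
- lid_b_plate (a point): the same for lid_b
- lid_c_plate (a point): the same for lid_c
- lid_d_plate (a point): the same for lid_d
- lid_a_knob (a point): centre of the flat top of lid_a's knob, 18 mm above the plate, in the lid's middle: stem 16 mm, head 24 mm across
- lid_b_knob (a point): the same for lid_b
- lid_c_knob (a point): the same for lid_c
- lid_d_knob (a point): the same for lid_d
- card: loose price card holder standing on the insert in the middle between the four lids: round chrome foot 38 mm across with a blank dark card 46 mm wide, 58 mm high in all; origin at the centre of its underside
- dish: loose white dish 150 x 110 mm (long side along its x) with stacked square chocolates, 44 mm high, on the counter beside the insert on its +y side; origin at the centre of its underside
- jar: loose amber glass jar with steel cap, 66 mm across, 85 mm high, on the counter on the other (-y) side of the insert; origin at the centre of its underside
Things that resemble listed ones, but are neither listed nor needed, are in the scene too. What is meant by the jar is not red, and is the smaller of those in its own colour. Of the things that look like the dish, the larger one is meant.

How it is judged:
By the outcome, as a careful person would: the job done as asked, in the order asked, and still so for the second after the job is handed in, with the robot touching nothing.
It also fails if it takes over 58 s, if anything falls off the work surface, if the arm or the gripper's body presses on something with over 40 N, if the wrist force passes 120 N, or if a joint passes its speed limit or range.

## Working session

There is one attempt and no reset: what is moved stays moved. The work goes in short steps, Python scripts to look and compute and a shell command to move; the robot and the scene stay as the last step left them, time stands still between calls to the robot, and variables do not carry over. Pictures are saved under pics/ and viewed, at most 10 in all, crops included, and the job is handed in when it is done.

```bash
mkdir -p pics; cat > h.py <<'E'
import numpy as np, cv2
from workcell import env, eyes, workorder
def w(c,r,col,k=2):
    z=c["z_map"][max(0,r-k):r+k+1,max(0,col-k):col+k+1]; z=np.median(z[z>0]); K=c["mtx"]
    p=np.array([(col-K[0,2])/K[0,0]*z,(r-K[1,2])/K[1,1]*z,z]); return c["R"].T@(p-c["t"])
E
python3 - <<'E'
from h import *
o=env.get_obs(); print(o["time"],o["tool_pos"],o["ee_rot"],o["ft_force"],o["finger_gap"],env.tips_ahead)
a=eyes.camera("top"); 
for l in ["lid_a_plate","lid_a_knob","card","jar","dish"]:
    for d in eyes.look_for(l,"top"):
        r,c=map(int,d["at"]); print(l,round(d["score"],2),r,c,w(a,r,c).round(3))
b=eyes.camera("scene")
np.savez("top.npz",**a); np.savez("scene.npz",**b)
cv2.imwrite("pics/top.png",cv2.resize(a["pixels"],(800,600))); cv2.imwrite("pics/scene.png",cv2.resize(b["pixels"],(800,600)))
E
```

```text
0.0 [0.16612901 0.65380715 0.23858974] [-1.79922954e+02  6.69919861e-03  1.65744177e+02] [-0.46771005 -0.20520378  0.19692369] 0.08524105697800356 0.008
lid_a_plate 0.62 203 257 [0.586 0.027 0.011]
lid_a_plate 0.57 176 294 [ 0.653 -0.069  0.07 ]
lid_a_knob 0.63 177 291 [ 0.65  -0.061  0.07 ]
card 0.57 220 226 [0.534 0.109 0.069]
card 0.39 197 358 [ 0.597 -0.233  0.086]
jar 0.88 188 404 [ 0.618 -0.343  0.112]
jar 0.8 199 356 [ 0.592 -0.228  0.086]
jar 0.69 235 378 [ 0.5   -0.282  0.086]
jar 0.3 166 240 [0.678 0.074 0.07 ]
dish 0.84 183 95 [0.632 0.468 0.031]
dish 0.74 157 161 [0.704 0.289 0.044]
```

View pics/top.png

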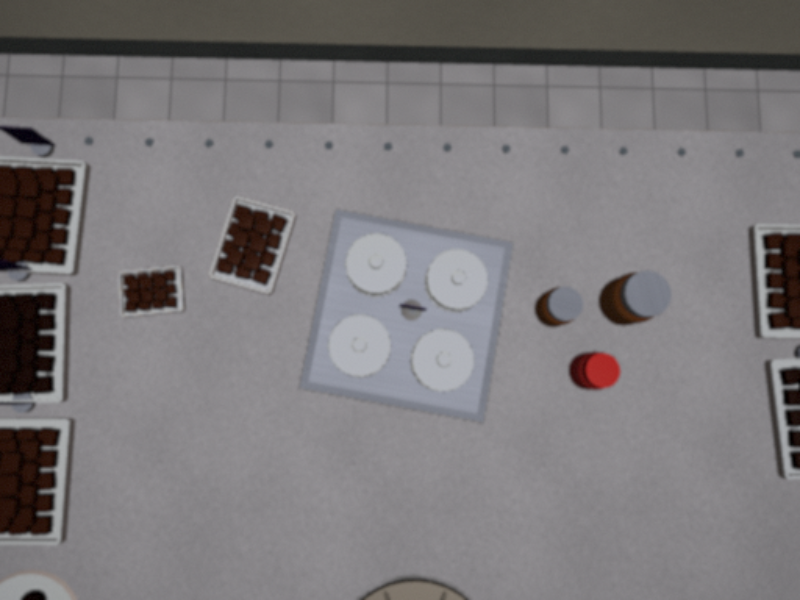

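View pics/scene.png

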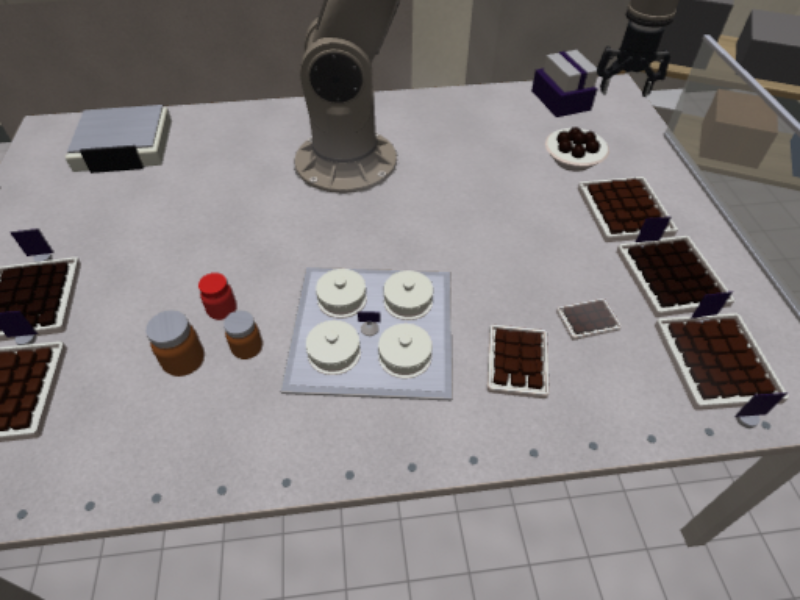

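The top view (800x600) shows four lids on the insert at (376,262), (459,278), (360,345) and (444,360), with the card at (411,309). There are no other lids. The jar candidates are small amber (560,306), large amber (637,297) and red (597,371). The dishes are (252,245) large and (151,290) small. The jar is the small amber one and the dish is the large one.

```bash
python3 - <<'E'
from h import *
a=dict(np.load("top.npz")); K=a["mtx"]; z=a["z_map"]
v,u=np.mgrid[:384,:512]
P=np.stack([(u-K[0,2])/K[0,0]*z,(v-K[1,2])/K[1,1]*z,z],-1); W=(P-a["t"])@a["R"]
for n,(x,y) in zip("1234",[(376,262),(459,278),(360,345),(444,360)]):
    c=w(a,int(y*.64),int(x*.64)); 
    for _ in range(4):
        d=np.hypot(W[...,0]-c[0],W[...,1]-c[1]); m=(d<.065)&(W[...,2]>.04)
        q=W[m]; (cx,cy),r=cv2.minEnclosingCircle(q[:,:2].astype(np.float32)); c=np.array([*q[:,:2].mean(0),0])
    ring=(d>.02)&(d<.045); k=d<.008
    print(n,c[:2].round(4),(round(cx,4),round(cy,4),round(r,4)),"plate",np.median(W[ring][:,2]).round(4),"knob",np.median(W[k][:,2]).round(4), m.sum())
cv2.imwrite("pics/crop.png",cv2.resize(a["pixels"][125:280,180:340],(800,600),interpolation=cv2.INTER_CUBIC)[:600])
i=(abs(W[...,2]-.01)<.006)&(abs(W[...,0]-.61)<.25)&(abs(W[...,1]-.02)<.25)
E
```

```text
1 [0.6751 0.0737] (0.6765, 0.0732, 0.0532) plate 0.0516 knob 0.0699 1185
2 [ 0.6497 -0.0657] (0.6507, -0.0666, 0.0529) plate 0.0522 knob 0.0704 1191
3 [0.534  0.0993] (0.5345, 0.0997, 0.053) plate 0.0527 knob 0.0705 1235
4 [ 0.5111 -0.0413] (0.5118, -0.0418, 0.053) plate 0.0536 knob 0.0716 1236
```

View pics/crop.png

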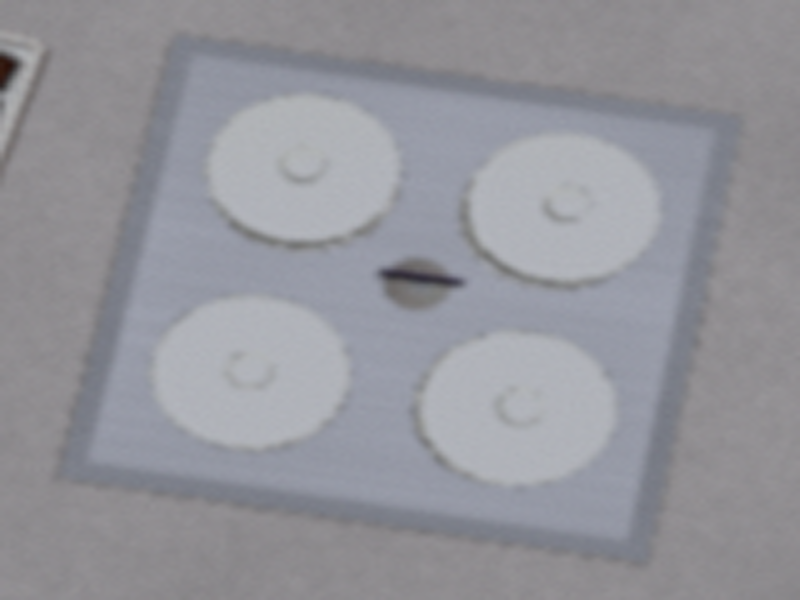

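```bash
cat >> h.py <<'E'
from scipy.spatial.transform import Rotation as Ro
C={1:(.676,.0735),2:(.650,-.066),3:(.534,.0995),4:(.5115,-.0415)}
def go(x,y,z):
    o=env.get_obs(); R=Ro.from_euler("xyz",o["ee_rot"],degrees=True)
    up=Ro.from_euler("xyz",[180,0,165.7],degrees=True)
    print("t",round(o["time"],2),"pos",o["tool_pos"].round(4) if hasattr(o["tool_pos"],"round") else o["tool_pos"],"rot",np.round(o["ee_rot"],2),"f",np.round(o["ft_force"],2))
    print("shift",(R.inv().apply(np.array([x,y,z])-o["tool_pos"])*1e3).round(1),"turn",(R.inv()*up).as_rotvec(degrees=True).round(2))
def edge(n,z,r=.042):
    s=-1 if n<3 else 1; a=np.radians(165.7); go(C[n][0]+s*r*np.cos(a),C[n][1]+s*r*np.sin(a),z)
E
python3 -c "
from h import *
edge(3,.10)"
```

```text
t 0.35 pos [0.1662 0.6541 0.2391] rot [-179.98    0.    165.74] f [-0.44  0.61  0.49]
shift [-451.1 -446.8  139.3] turn [-0.02  0.    0.04]
```

```bash
python3 -m crank '[[[-451,-447,60],[0,0,0],1],[[-451,-447,60],[0,0,0],1],[[-451,-447,60],[0,0,0],1],[[-451,-447,60],[0,0,0],1],[[-451,-447,60],[0,0,0],1],[[-451,-447,60],[0,0,0],1],[[-451,-447,60],[0,0,0],1],[[-451,-447,60],[0,0,0],1]]'; python3 -c "
from h import *
edge(3,.10)"
```

```text
time: 1.15
tool_pos: [0.372, 0.311, 0.2018]
ee_rot: [180.0, 0.0, 165.7]
ft_force: [0.7, 1.1, 0.3]
finger_gap: 0.0001
finger_force: 0.0
t 1.15 pos [0.372  0.311  0.2018] rot [1.7996e+02 1.0000e-02 1.6575e+02] f [0.65 1.12 0.29]
shift [-167.1 -165.2  101.7] turn [0.04 0.01 0.05]
```

```bash
python3 -m crank '[[[-167,-165,60],[0,0,0],1],[[-167,-165,60],[0,0,0],1],[[-167,-165,60],[0,0,0],1],[[-167,-165,60],[0,0,0],1],[[-167,-165,60],[0,0,0],1],[[-167,-165,95],[0,0,0],1],[[-167,-165,95],[0,0,0],1],[[-167,-165,95],[0,0,0],1]]'; python3 - <<'E'
from h import *
edge(3,.075)
o=env.get_obs();c=eyes.camera("wrist"); print(c["T_tool_cam"].round(3)); cv2.imwrite("pics/w1.png",c["pixels"])
E
```

```text
time: 1.95
tool_pos: [0.492, 0.1121, 0.1069]
ee_rot: [-179.9, -0.1, 165.8]
ft_force: [1.4, 0.1, -0.6]
finger_gap: -0.0003
finger_force: 0.0
t 1.95 pos [0.492  0.1121 0.1069] rot [-1.7995e+02 -7.0000e-02  1.6576e+02] f [ 1.43  0.06 -0.57]
shift [-1.8 -1.8 31.9] turn [-0.05 -0.07  0.06]
[[ 0.    -0.952 -0.305  0.079]
 [ 1.    -0.     0.001 -0.   ]
 [-0.001 -0.305  0.952 -0.135]
 [ 0.     0.     0.     1.   ]]
```

View pics/w1.png

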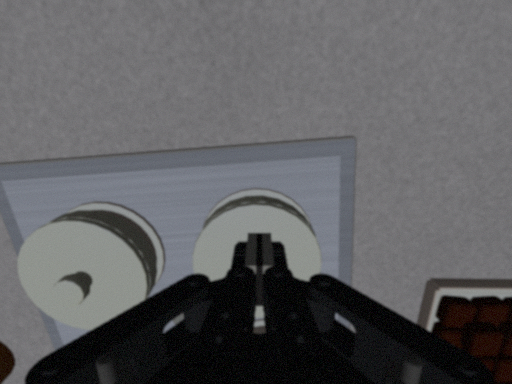

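The wrist view shows the shut fingers at about (260,245), above the near edge of lid 3. I'll descend gently from here.

```bash
python3 -m crank '[[[-2,-2,20],[0,0,0],1],[[-2,-2,36],[0,0,0],1],[[-2,-2,40],[0,0,0],1],[[-2,-2,41],[0,0,0],1],[[-2,-2,41],[0,0,0],1]]'; python3 -m crank '[[[0,0,1],[0,0,0],1],[[0,0,1],[0,0,0],1]]';python3 -m crank '[[[0,0,1],[0,0,0],1],[[0,0,1],[0,0,0],1]]';python3 -m crank '[[[0,0,1],[0,0,0],1],[[0,0,1],[0,0,0],1]]'
```

```text
time: 2.5
tool_pos: [0.4944, 0.1099, 0.0667]
ee_rot: [180.0, 0.0, 165.8]
ft_force: [0.4, 0.3, 0.4]
finger_gap: 0.0002
finger_force: 0.0
time: 2.7
tool_pos: [0.4942, 0.1096, 0.0652]
ee_rot: [180.0, 0.0, 165.8]
ft_force: [-0.3, -0.7, -0.5]
finger_gap: 0.0
finger_force: 0.0
time: 2.9
tool_pos: [0.494, 0.1093, 0.0637]
ee_rot: [180.0, 0.0, 165.7]
ft_force: [0.5, 0.2, -0.6]
finger_gap: 0.0005
finger_force: 0.0
time: 3.1
tool_pos: [0.4939, 0.1093, 0.0626]
ee_rot: [-180.0, -0.0, 165.7]
ft_force: [-0.6, 0.1, 0.1]
finger_gap: -0.0003
finger_force: 0.0
```

```bash
for i in 1 2 3; do python3 -m crank '[[[0,0,1],[0,0,0],1],[[0,0,1],[0,0,0],1],[[0,0,1],[0,0,0],1]]' | grep -E "tool_pos|ft_f"; done
```

```text
tool_pos: [0.4939, 0.1093, 0.0616]
ft_force: [0.1, 0.1, -0.2]
tool_pos: [0.4939, 0.1093, 0.0607]
ft_force: [-0.1, -0.7, -0.5]
tool_pos: [0.494, 0.1093, 0.0597]
ft_force: [-0.4, -0.3, 1.9]
```

```bash
for i in 1 2; do python3 -m crank '[[[0,0,1],[0,0,0],1],[[0,0,1],[0,0,0],1],[[0,0,1],[0,0,0],1]]' | grep -E "tool_pos|ft_f|time"; done
```

```text
time: 4.3
tool_pos: [0.494, 0.1093, 0.0588]
ft_force: [-1.5, -0.1, 4.6]
time: 4.6
tool_pos: [0.494, 0.1094, 0.0579]
ft_force: [-2.8, -0.8, 8.8]
```

Lid 3 is firm at about 4 N/mm. I'll raise and go to lid 1's far edge.

```bash
python3 -m crank '[[[0,0,-20],[0,0,0],1],[[0,0,-45],[0,0,0],1],[[0,0,-45],[0,0,0],1],[[0,0,-45],[0,0,0],1]]'; python3 -c "
from h import *
edge(1,.10)
edge(2,.10)"
```

```text
time: 5.0
tool_pos: [0.4941, 0.1096, 0.1028]
ee_rot: [180.0, 0.0, 165.8]
ft_force: [-0.0, -0.1, 0.4]
finger_gap: 0.0004
finger_force: 0.0
t 5.0 pos [0.4941 0.1096 0.1028] rot [1.7996e+02 3.0000e-02 1.6576e+02] f [-0.04 -0.07  0.44]
shift [-227.2    9.8    3. ] turn [0.04 0.03 0.06]
t 5.0 pos [0.4941 0.1096 0.1028] rot [1.7996e+02 3.0000e-02 1.6576e+02] f [-0.04 -0.07  0.44]
shift [-236.3 -131.8    2.9] turn [0.04 0.03 0.06]
```

```bash
python3 -m crank '[[[-227,10,0],[0,0,0],1],[[-227,10,0],[0,0,0],1],[[-227,10,0],[0,0,0],1],[[-227,10,0],[0,0,0],1],[[-227,10,0],[0,0,0],1],[[-227,10,0],[0,0,0],1],[[-227,10,20],[0,0,0],1],[[-227,10,34],[0,0,0],1]]'; python3 -m crank '[[[0,0,3],[0,0,0],1],[[0,0,4],[0,0,0],1],[[0,0,4],[0,0,0],1],[[0,0,4],[0,0,0],1]]'; python3 -c "
from h import *
edge(1,.062)"
```

```text
time: 5.8
tool_pos: [0.7152, 0.0632, 0.0664]
ee_rot: [-180.0, -0.1, 165.7]
ft_force: [-0.8, -0.2, 0.6]
finger_gap: -0.0001
finger_force: 0.0
time: 6.2
tool_pos: [0.7168, 0.0633, 0.0655]
ee_rot: [180.0, 0.1, 165.7]
ft_force: [-0.3, -0.1, -0.0]
finger_gap: -0.0
finger_force: 0.0
t 6.2 pos [0.7168 0.0633 0.0655] rot [1.7998e+02 5.0000e-02 1.6575e+02] f [-0.28 -0.08 -0.04]
shift [ 0.  -0.1  3.5] turn [0.02 0.05 0.05]
```

```bash
python3 -m crank '[[[0,0,2],[0,0,0],1],[[0,0,4],[0,0,0],1],[[0,0,4],[0,0,0],1]]' | grep -E "tool_pos|ft_f|time"; for i in 1 2 3; do python3 -m crank '[[[0,0,1],[0,0,0],1],[[0,0,1],[0,0,0],1],[[0,0,1],[0,0,0],1]]' | grep -E "tool_pos|ft_f|time"; done
```

```text
time: 6.5
tool_pos: [0.7163, 0.0632, 0.0605]
ft_force: [-0.3, -0.2, 0.1]
time: 6.8
tool_pos: [0.7164, 0.0631, 0.0596]
ft_force: [-0.6, -0.7, -0.2]
time: 7.1
tool_pos: [0.7165, 0.0631, 0.0587]
ft_force: [0.4, 0.5, 0.9]
time: 7.4
tool_pos: [0.7166, 0.0631, 0.0577]
ft_force: [0.2, 0.8, 1.4]
```

```bash
for i in 1 2; do python3 -m crank '[[[0,0,1],[0,0,0],1],[[0,0,1],[0,0,0],1],[[0,0,1],[0,0,0],1]]' | grep -E "tool_pos|ft_f|time"; python3 -c "
from h import *
print(np.round(env.get_obs()['moment'],3))"; done
```

```text
time: 7.7
tool_pos: [0.7166, 0.0631, 0.0568]
ft_force: [1.2, -0.9, 1.6]
[-0.079 -0.364  0.028]
time: 8.0
tool_pos: [0.7166, 0.0631, 0.0557]
ft_force: [2.8, -1.2, 2.9]
[-0.134 -0.477  0.008]
```

```bash
python3 -m crank '[[[0,0,1],[0,0,0],1],[[0,0,1],[0,0,0],1],[[0,0,1],[0,0,0],1]]' | grep -E "tool_pos|ft_f|time"; python3 - <<'E'
from h import *
b=eyes.camera("scene");a=eyes.camera("top")
for n in C:
  for nm,c in(("top",a),("scene",b)):
    K=c["mtx"];z=c["z_map"];v,u=np.mgrid[:384,:512]
    W=(np.stack([(u-K[0,2])/K[0,0]*z,(v-K[1,2])/K[1,1]*z,z],-1)-c["t"])@c["R"]
    d=np.hypot(W[...,0]-C[n][0],W[...,1]-C[n][1]); q=W[(d>.02)&(d<.047)&(W[...,2]>.042)&(W[...,2]<.066)]
    A=np.c_[q[:,:2]-C[n],np.ones(len(q))]; print(n,nm,len(q),np.linalg.lstsq(A,q[:,2],rcond=None)[0].round(4))
E
```

```text
time: 8.3
tool_pos: [0.7167, 0.063, 0.0549]
ft_force: [1.9, -0.5, 4.7]
1 top 0 [0. 0. 0.]
1 scene 88 [0.0095 0.016  0.0461]
2 top 772 [-0.0036  0.0044  0.0522]
2 scene 468 [ 0.002  -0.0046  0.0501]
3 top 0 [0. 0. 0.]
3 scene 0 [0. 0. 0.]
4 top 441 [-0.0003 -0.0104  0.0534]
4 scene 374 [-0.005  -0.0055  0.0514]
```

Lid 1's edge sank more than 4 mm under 2 to 4 N, where a firm lid would stop at 2.5 mm and 10 N, so it tips. I'll let it go and move above its knob.

```bash
python3 -m crank '[[[0,0,-10],[0,0,0],1],[[0,0,-45],[0,0,0],1],[[0,0,-45],[0,0,0],1],[[0,0,-45],[0,0,0],1],[[0,0,-45],[0,0,0],1]]'; python3 -c "
from h import *
go(*C[1],.082)"
```

```text
time: 8.9
tool_pos: [0.7158, 0.0634, 0.0992]
ee_rot: [-180.0, -0.1, 165.8]
ft_force: [0.5, 0.6, 0.5]
finger_gap: -0.0
finger_force: 0.0
t 8.9 pos [0.7158 0.0634 0.0992] rot [-1.7999e+02 -7.0000e-02  1.6575e+02] f [0.46 0.56 0.52]
shift [41.1  0.  17.3] turn [-0.01 -0.07  0.05]
```

```bash
python3 -m crank '[[[41,0,0],[0,0,0],1],[[41,0,0],[0,0,0],1],[[41,0,10],[0,0,0],1],[[41,0,17],[0,0,0],1],[[41,0,17],[0,0,0],1],[[41,0,17],[0,0,0],1]]'; for i in 1 2 3; do python3 -m crank '[[[0,0,1],[0,0,0],1],[[0,0,2],[0,0,0],1],[[0,0,2],[0,0,0],1]]' | grep -E "tool_pos|ft_f|time"; done
```

```text
time: 9.5
tool_pos: [0.6768, 0.0728, 0.082]
ee_rot: [-180.0, -0.0, 165.7]
ft_force: [-0.7, 0.2, 0.3]
finger_gap: -0.0002
finger_force: 0.0
time: 9.8
tool_pos: [0.6767, 0.0732, 0.0807]
ft_force: [-0.4, 0.3, 0.1]
time: 10.1
tool_pos: [0.6766, 0.0733, 0.0786]
ft_force: [-0.0, 0.4, -0.6]
time: 10.4
tool_pos: [0.677, 0.0732, 0.077]
ft_force: [-0.9, -0.0, 4.2]
```

Contact at about 0.0775. I'll continue about 5 mm to the stop.

```bash
for i in 1 2 3 4; do python3 -m crank '[[[0,0,1],[0,0,0],1],[[0,0,1],[0,0,0],1],[[0,0,1],[0,0,0],1]]' | grep -E "tool_pos|ft_f|time"; done
```

```text
time: 10.7
tool_pos: [0.677, 0.0733, 0.0761]
ft_force: [-0.9, -0.2, 6.0]
time: 11.0
tool_pos: [0.677, 0.0732, 0.0751]
ft_force: [-1.1, 0.7, 6.1]
time: 11.3
tool_pos: [0.677, 0.0732, 0.0741]
ft_force: [-0.7, 0.6, 6.9]
time: 11.6
tool_pos: [0.677, 0.0733, 0.0731]
ft_force: [-0.6, -0.3, 6.2]
```

```bash
for i in 1 2; do python3 -m crank '[[[0,0,1],[0,0,0],1],[[0,0,1],[0,0,0],1],[[0,0,1],[0,0,0],1]]' | grep -E "tool_pos|ft_f|time"; done
```

```text
time: 11.9
tool_pos: [0.6769, 0.0733, 0.0722]
ft_force: [-2.7, 0.2, 9.2]
time: 12.2
tool_pos: [0.677, 0.0733, 0.0721]
ft_force: [-6.4, 0.2, 20.4]
```

It has stopped after about 5.3 mm. I'll back off, clear the view and check.

```bash
python3 -m crank '[[[0,0,-10],[0,0,0],1],[[0,0,-60],[0,0,0],1],[[0,0,-110],[0,0,0],1],[[0,0,-150],[0,0,0],1],[[0,200,-150],[0,0,0],1],[[0,200,-150],[0,0,0],1],[[0,200,-150],[0,0,0],1],[[0,200,-150],[0,0,0],1]]'; python3 -m crank '[[[0,150,0],[0,0,0],1],[[0,150,0],[0,0,0],1],[[0,150,0],[0,0,0],1],[[0,150,0],[0,0,0],1]]' ; python3 - <<'E'
from h import *
a=eyes.camera("top");b=dict(np.load("top.npz"))
for n in C:
  for nm,c in(("before",b),("now",a)):
    K=c["mtx"];z=c["z_map"];v,u=np.mgrid[:384,:512]
    W=(np.stack([(u-K[0,2])/K[0,0]*z,(v-K[1,2])/K[1,1]*z,z],-1)-c["t"])@c["R"]
    d=np.hypot(W[...,0]-C[n][0],W[...,1]-C[n][1]); q=W[(d>.02)&(d<.047)&(W[...,2]>.035)&(W[...,2]<.066)]
    A=np.c_[q[:,:2]-C[n],np.ones(len(q))]; print(n,nm,len(q),np.linalg.lstsq(A,q[:,2],rcond=None)[0].round(4))
cv2.imwrite("pics/end.png",cv2.resize(a["pixels"],(800,600)))
E
```

```text
time: 13.0
tool_pos: [0.7261, 0.2691, 0.2211]
ee_rot: [180.0, 0.0, 165.7]
ft_force: [1.0, 0.5, -0.1]
finger_gap: -0.0001
finger_force: 0.0
time: 13.4
tool_pos: [0.7608, 0.4214, 0.2181]
ee_rot: [179.9, -0.2, 166.2]
ft_force: [-1.1, 0.7, 0.1]
finger_gap: 0.0001
finger_force: 0.0
1 before 769 [-0.0027  0.0005  0.0517]
1 now 764 [-0.0035  0.0057  0.0466]
2 before 771 [-0.0003 -0.      0.0521]
2 now 766 [0.0071 0.0007 0.052 ]
3 before 811 [-0.0035 -0.001   0.0527]
3 now 811 [-0.0058  0.0011  0.0526]
4 before 813 [-0.0078 -0.0003  0.0536]
4 now 809 [0.0022 0.0018 0.0538]
```

View pics/end.png

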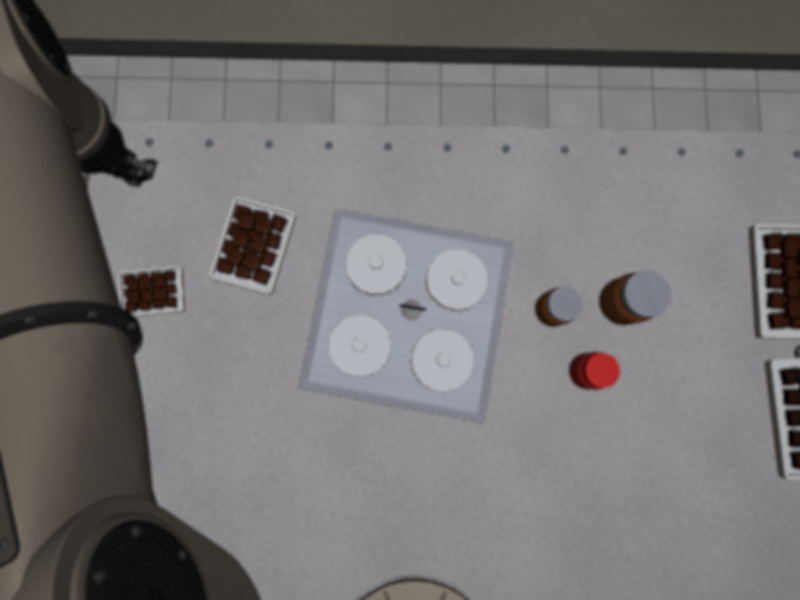

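The end view shows lid 1 at (376,262), which the depth data puts 5.1 mm lower and level. The other lids, card (411,309), dish (252,245) and jar (560,306) haven't moved.

```bash
python3 -m crank '[[[0,0,0],[0,0,0],1],[[0,0,0],[0,0,0],1],[[0,0,0],[0,0,0],1]]' | head -1; python3 -c "
from h import *
print(workorder.finish_job())"
```

```text
time: 13.75
the job is handed in; nothing more can be done
None
```

The rocking lid was the second one I pressed (far left as seen from the robot): it tipped under light edge pressure, I let it go, then pushed it down at its knob until it stopped about 5 mm lower and level; the first lid I pressed was firm, nothing else moved, and the job was handed in at about 14 s.

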